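# Hold the pan lid hovering over the cake pan

## Robot

A 7-joint arm with a two-finger parallel gripper is mounted at the origin on a cart in front of the work surface, level with it; the furniture and walls round the work are solid. World frame = base frame: x ahead of the robot, y to its left, z up, the work surface at z = 0. Lengths are in m, angles in rad, forces in N, time in s.
With the tool pointing down it reaches from about 0.35 to 0.9 m from the base axis. Payload 19.9 kg.
Tool frame: the origin (TCP) lies between the finger pads; the fingertips stand 25 mm ahead of it and the grasp point (between the pads) lies 6 mm ahead of it; x points along the fingers, z is the direction in which the jaws open and shut, and the axes are right-handed (so a half turn about x gives the same grasp; the last joint's range is limited). The gripper opens to 85 mm and grips with 20 to 120 N. Pads are 22 mm wide; open, the fingers measure 114 mm over their backs; the gripper's body (76 mm by 85 mm) begins 54 mm behind the grasp point. The pads swing forward as they close: fully open they stand 13 mm farther back than shut.
Start: joints at [1.258, 0.417, -0.01, 1.614, 0.005, 1.111, -0.053], TCP at [0.167, -0.602, 0.217] pointing down, gripper open.
Joint ranges: [-2.81, 2.81], [-0.39, 2.02], [-1.27, 1.25], [0.06, 2.57], [-1.19, 4.33], [0.19, 2], [-2.82, 2.82]. Speed limits (rad/s): [1.89, 1.89, 2.39, 2.39, 3.01, 3.01, 3.01].

## Interface

Orientations are given as a unit quaternion [x, y, z, w].
In Python, from plant import readout, optics, order gives the robot as it stands.
- The arm moves only by the tool drive_tool, never from a script. Its argument "rows" is text: rows parted by semicolons, each of 5 numbers parted by spaces: the shift along the tool's x, y, z in mm, then the turn about the tool's x in degrees, then the closure, from 0 (fully open) to 1 (shut). In form: x y z turn jaw; .... A call has 1 to 12 rows; each row shifts and turns the commanded pose from where the row before left it, along the tool's axes as they then stand; what a row does not reach is not made up. A row lasts 1/8 s, in which the tool goes at most 62.5 mm and 10.7 degrees, less where a joint would pass 70% of its speed; a pose out of reach is approached as far as the arm can. A call with a gripper value outside its range is refused whole. The fingers move at their own pace and stop on an object; the grip force is fixed at half the most. Time passes only in rows, so rows that do not move let the fingers close. It gives the time, the measured TCP pose, the force and the opening at its end, in the units of the state.
- readout.get_state(): the state, without advancing time (a new reading comes with each control period).
- optics.snapshot(name): name is "side" or "top" or "wrist"; returns a dict with "frame" (480x640x3 uint8, red, green, blue), "range_z" (480x640 float32, m along the optical axis (not along the pixel's ray), 0 where there is no reading), "intrinsics" (3x3 intrinsics, pixels), "k1" (the pictures are not rectified: a ray, as slopes to the right and down, at radius r is drawn at 1 + k1 r^2 times it, then the intrinsics apply), "rvec" (rotation vector, rad) and "tvec" (3), from world to camera coordinates, as OpenCV has them; the wrist camera has in their place "hand_eye" (4x4, takes a point from camera to tool coordinates, whose origin is the TCP and whose axes are the tool frame's). Camera axes: x right, y down, z forward; pixel columns grow to the right and rows downward; lengths in m; the calibration is good to about 2 mm. A picture is of the moment at which its call begins: read the wrist's pose just before it.
- order.finish_job(): hands the job in, once; it reports no verdict.
The state is a dict: "time": time; "qpos": joint angles; "joint_vel": joint speeds; "tau": joint torques, N m; "eef_pos": TCP position; "eef_rot": TCP orientation; "contact_force": force on the tool from outside, world axes, zero at the start; "wrist_torque": the same for the moment, N m; "finger_gap": finger opening in m.
Only numpy, scipy, OpenCV 4.12 (cv2) and the standard library are available. Lean on these libraries where they do the work, as an engineer would, in place of code of your own. Each camera call takes 0.05 s, during which the arm holds its last target.

## Task

Pick up the flat steel lid by its black handle, carry it over the top of the steel utensil box, and hold it level and squared up about 15 mm above the rim of the small pan that has the piece of cake in it, so that the cook can slip a thermometer in under it. The lid must not touch that pan, and the pans, the cake, the utensil box and the round white tub must stay where they are. Finish while still holding the lid there: do not set it down or let go.

Things in the scene. Friction and masses are not known exactly. Their poses are not given: they have to be found in the camera images.
- lid_handle (a point): Centre of the black bar handle of the flat steel lid (176 x 108 mm, 49 mm high in all, 0.2 kg), which lies flat on the worktop. x along the bar and the lid's length, y across, z up. The bar is 96 mm long, 14 mm wide (y), 12 mm high, on feet at its ends (from 36 mm off the middle), with 28 mm free between plate and bar for fingertips. The point is 43 mm above the lid's lowest face.
- lid_flange (a point): Centre of the underside of the lid's flange, 37 mm straight below lid_handle (same axes). The flange is the outer 176 x 108 mm edge, the face that would come to lie on a pan's rim. A plug of 136 x 70 mm in the middle sticks out 6 mm below this face (and would drop inside the pan).
- cake_pan_rim (a point): The pan with the cake: a small open rectangular steel pan, rim 176 x 108 mm outside, 65 mm high, loose on the worktop, 0.35 kg. The point is the centre of the mouth at the height of the rim's top face; x along its length, y across, z up. The opening is 146 x 78 mm. The lid fits either way round (half a turn is the same).
- empty_pan_rim (a point): The empty pan, of the very same make as the cake pan; same point and axes. To be left alone. The two pans may be in either place.
- cake: Piece of blueberry cake, 50 x 80 x 38 mm, lying on the floor (3 mm) of the cake pan and lower than its rim. Origin at the centre of its underside.
- box_top (a point): Closed stainless utensil box standing between the lid and the pans, loose, 1.1 kg: an obstacle, to carry the lid over and not round. The point is the middle of its top, 132 mm above the worktop. y runs along its length (331 mm), x across it (body 175 mm; 261 mm over the handle and hinge that stick out at its sides).
- tub: Round translucent white food tub with its lid on, 119 mm in diameter and 51 mm high, standing beyond the lid; loose, origin at the centre of its underside. To be left alone.
Things that resemble listed ones, but are neither listed nor needed, are in the scene too. Of the things like the cake, leave any that is blue; of the rest the smaller one is meant.

How it is judged:
By the outcome, as a careful person would: the job done as asked, in the order asked, and still so for the second after the job is handed in, while the arm keeps its last pose, push and grip.
It also fails if it takes over 38 s, if anything falls off the work surface, if the arm or the gripper's body presses on something with over 40 N, if the wrist force passes 120 N, or if a joint passes its speed limit or range.

## Working session

There is one attempt and no reset: what is moved stays moved. The work goes in short steps, Python scripts to look and compute and a tool call to move; the robot and the scene stay as the last step left them, time stands still between calls to the robot, and variables do not carry over. Pictures are saved under pics/ and viewed, and the job is handed in when it is done.

Besides the shell and the picture viewer there is one more tool, called after "Request:" as name(argument=value, ...), one argument or row to a line, values as JSON. drive_tool: Moves the arm, as the interface text tells. Its arguments: {"type":"object","properties":{"rows":{"type":"string"}},"required":["rows"]}

```bash
ls; mkdir -p pics; cat > h.py <<'E'
import numpy as np, cv2
from plant import readout, optics, order
from scipy.spatial.transform import Rotation as R
E
python3 - <<'E'
from h import *
s=readout.get_state()
for k,v in s.items(): print(k,np.round(v,3))
for n in ["side","top","wrist"]:
    d=optics.snapshot(n)
    np.save(f'pics/{n}0.npy',d,allow_pickle=True)
    cv2.imwrite(f'pics/{n}0.png',d['frame'][:,:,::-1])
    print(n,{k:np.round(v,3).tolist() for k,v in d.items() if k not in('frame','range_z')})
E
```

```text
pics
time 0.0
qpos [ 1.258  0.418 -0.01   1.614  0.005  1.111 -0.053]
joint_vel [ 0.001  0.002 -0.    -0.    -0.001 -0.001 -0.001]
tau [ 0.0000e+00 -8.6443e+01  6.7900e-01 -4.3489e+01  1.9000e-02  7.0000e-03
 -0.0000e+00]
eef_pos [ 0.167 -0.602  0.217]
eef_rot [ 0.428  0.563 -0.428  0.563]
contact_force [-0.665  0.495 -0.341]
wrist_torque [-0.058 -0.     0.013]
finger_gap 0.085
side {'intrinsics': [[489.989, 0.0, 323.693], [0.0, 489.989, 239.805], [0.0, 0.0, 1.0]], 'k1': -0.113, 'rvec': [1.9, 0.815, -0.48], 'tvec': [-0.36, -0.105, 1.798]}
top {'intrinsics': [[625.134, 0.0, 317.09], [0.0, 625.134, 242.967], [0.0, 0.0, 1.0]], 'k1': 0.062, 'rvec': [2.144, -2.145, 0.14], 'tvec': [-0.064, 0.571, 1.536]}
wrist {'intrinsics': [[383.365, 0.0, 319.044], [0.0, 383.365, 242.749], [0.0, 0.0, 1.0]], 'k1': 0.001, 'hand_eye': [[0.001, -0.323, 0.946, -0.157], [-0.0, -0.946, -0.323, 0.083], [1.0, 0.0, -0.001, -0.0], [0.0, 0.0, 0.0, 1.0]]}
```

View pics/side0.png

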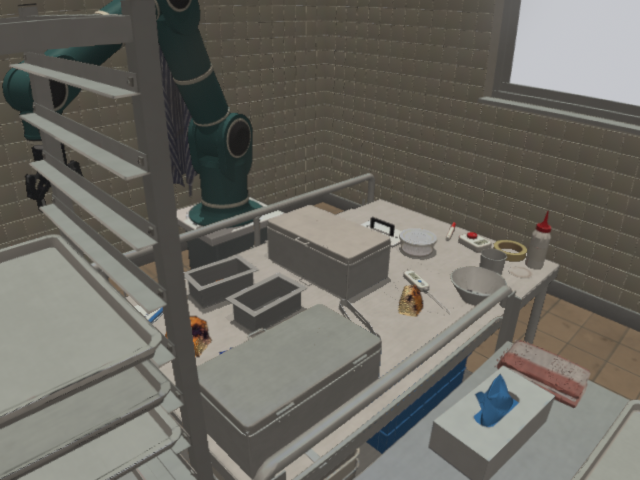

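View pics/top0.png

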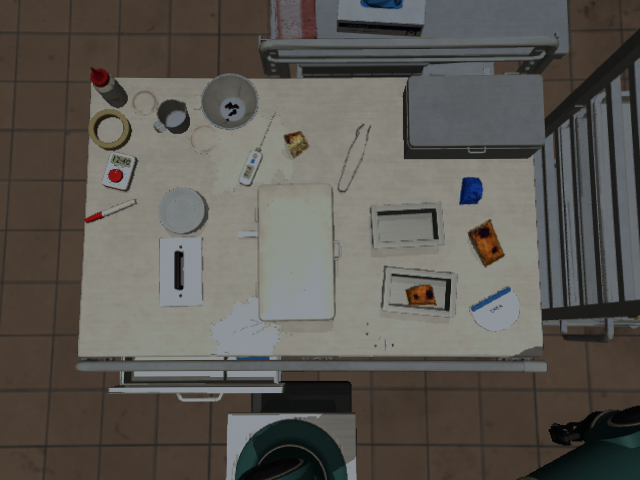

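View pics/wrist0.png

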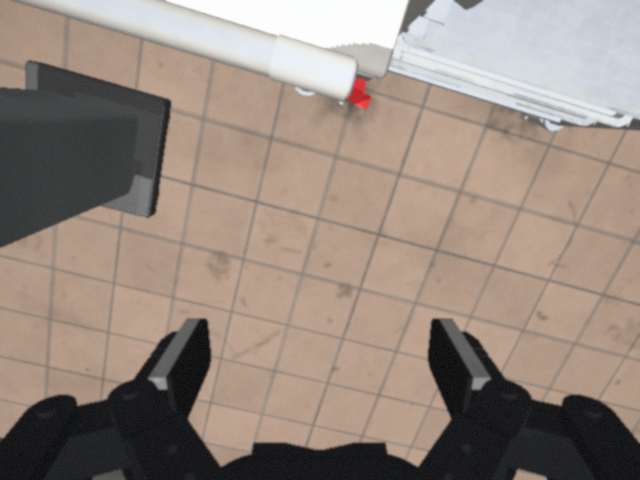

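The top view shows the lid at (181,271), box at (296,252), cake pan at (419,291), empty pan at (407,226) and tub at (184,211). I'll measure these next.

```bash
cat >> h.py <<'E'
def cloud(d,Tcw=None):
    """world points per pixel; Tcw=(R,t) camera->world"""
    K=d['intrinsics'];k=float(d['k1']);H,W=d['range_z'].shape
    u,v=np.meshgrid(np.arange(W),np.arange(H))
    pts=np.stack([u,v],-1).reshape(-1,1,2).astype(float)
    s=cv2.undistortPoints(pts,K,np.array([k,0,0,0.]),).reshape(H,W,2)
    z=d['range_z'].astype(float)
    pc=np.stack([s[...,0]*z,s[...,1]*z,z],-1)
    if Tcw is None:
        Rm=cv2.Rodrigues(np.array(d['rvec'],float))[0];t=np.array(d['tvec'],float).ravel()
        Rc=Rm.T;tc=-Rm.T@t
    else: Rc,tc=Tcw
    P=pc@Rc.T+tc
    P[z==0]=np.nan
    rays=np.concatenate([s,np.ones((H,W,1))],-1)@Rc.T
    return P,rays,tc
def onplane(rays,tc,h): 
    return tc+rays*((h-tc[2])/rays[...,2])[...,None]
def wristT(d,s):
    T=np.array(d['hand_eye']);Rt=R.from_quat(s['eef_rot']).as_matrix()
    return Rt@T[:3,:3],Rt@T[:3,3]+np.array(s['eef_pos'])
E
python3 - <<'E'
from h import *
d=np.load('pics/top0.npy',allow_pickle=True).item()
P,r,c=cloud(d); print('cam',c)
for n,(u,v) in dict(table=(230,200),table2=(350,330),lid=(168,250),bar=(180,270),box=(296,252),cake=(421,295),rimc=(384,290),rime=(374,226),tub=(184,211),rail=(300,367),rail2=(500,367),bluec=(471,190),hole=(419,285)).items():
    print(n,P[v,u].round(4))
img=cv2.resize(d['frame'][170:340,140:300],None,fx=4,fy=4,interpolation=cv2.INTER_CUBIC);img=img[:,:,::-1]
cv2.imwrite('pics/c1.png',img[:600])
cv2.imwrite('pics/c2.png',cv2.resize(d['frame'][190:330,350:530],None,fx=4,fy=4,interpolation=cv2.INTER_CUBIC)[:,:,::-1])
Z=P[...,2]
cv2.imwrite('pics/z.png',np.clip(np.nan_to_num(Z)*1200,0,255).astype(np.uint8))
E
```

```text
cam [ 0.35083135 -0.07954411  1.59987419]
table [ 0.6913  0.1638 -0.0054]
table2 [ 0.3541 -0.1476 -0.001 ]
lid [0.5585 0.3194 0.0024]
bar [0.5028 0.2778 0.0425]
box [ 0.5371 -0.0154  0.127 ]
cake [ 0.4409 -0.3243  0.0288]
rimc [ 0.4515 -0.2295  0.0574]
rime [ 0.6101 -0.2065  0.0636]
tub [0.6527 0.2722 0.0429]
rail [ 0.2687 -0.0256  0.1136]
rail2 [ 0.2703 -0.4894  0.1098]
bluec [ 0.7077 -0.4564  0.0328]
hole [ 0.4678 -0.3239  0.0031]
```

View pics/c1.png

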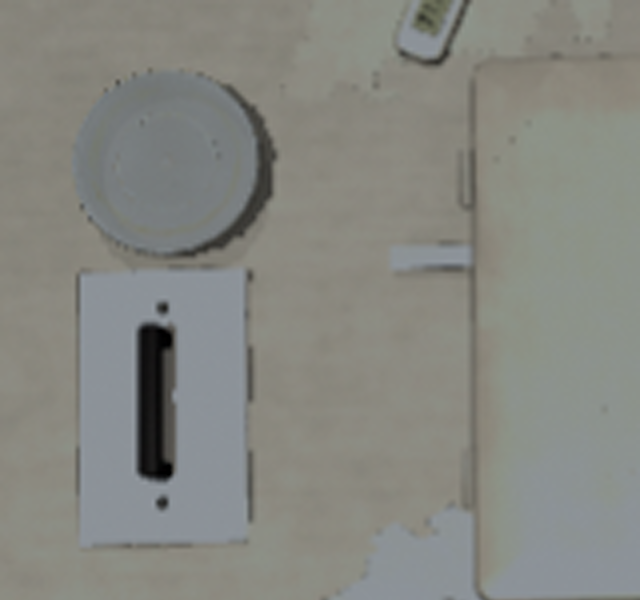

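View pics/c2.png

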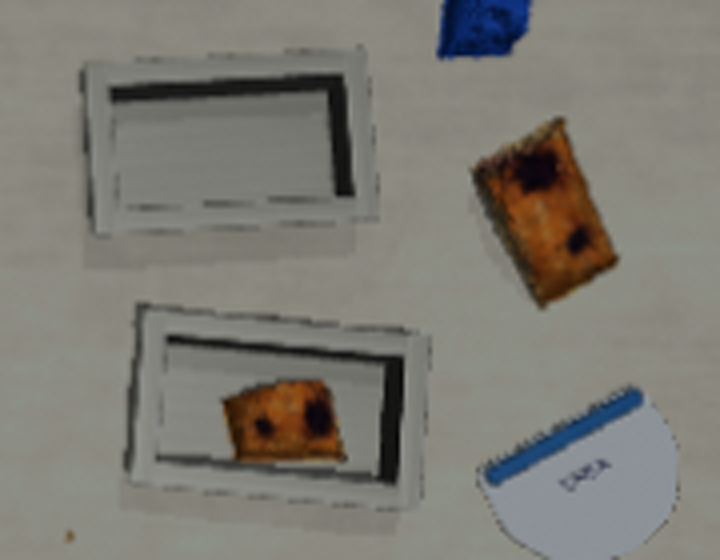

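View pics/z.png

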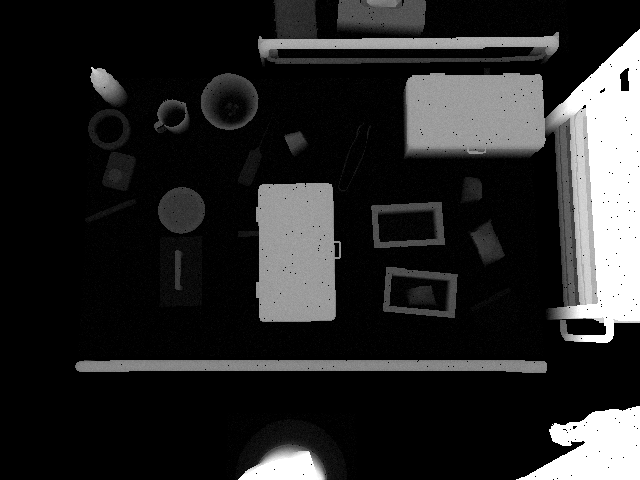

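```bash
cat >> h.py <<'E'
def rect(xy):
    (c,(w,h),a)=cv2.minAreaRect(xy.astype(np.float32))
    if w<h: w,h,a=h,w,a+90
    a=(a+90)%180-90
    return np.array(c),w,h,a
def comp(m,u,v):
    n,l=cv2.connectedComponents(m.astype(np.uint8)); 
    return l==l[v,u]
E
python3 - <<'E'
from h import *
d=np.load('pics/top0.npy',allow_pickle=True).item()
P,r,c=cloud(d);Z=P[...,2]
f=d['frame'].astype(int)
# black bar by depth and by colour
m=np.zeros(Z.shape,bool);m[240:300,165:200]=True
mb=m&(Z>.03)
X=onplane(r,c,0.049);print('bar depth',rect(X[mb]),mb.sum(), np.median(Z[mb]))
for t in (40,60):
    mc=m&(f.max(2)<t); mc=comp(mc,179,270);print('bar col',t,rect(X[mc]),mc.sum())
# lid plate edges by colour: bright, bluish
X=onplane(r,c,0.009)
print('lid col',f[250,168],'table',f[250,215])
m[:]=0;m[225:315,150:215]=1
for t in (8,):
  ml=m&((f[...,0]-f[...,2])<t)
  ml=cv2.morphologyEx(ml.astype(np.uint8),cv2.MORPH_OPEN,np.ones((3,3)))
  ml=comp(ml,168,250);print('lid',rect(X[ml]),ml.sum(),X[ml].mean(0))
for n,(u,v),(a,b) in (('cakepan',(388,290),(365,475)),('emptypan',(376,226),(360,455))):
    m[:]=0; m[ (260 if n=='cakepan' else 195):(325 if n=='cakepan' else 255),a:b]=1
    mm=comp(m&(Z>.05),u,v);print(n,rect(onplane(r,c,.065)[mm]),rect(P[mm][:,:2]),np.median(Z[mm]),mm.sum())
m[:]=0;m[175:330,245:350]=1
mm=comp(m&(Z>.115),296,252);print('box',rect(onplane(r,c,.132)[mm]),np.median(Z[mm]))
E
```

```text
Traceback (most recent call last):
  File "h.py", line 26, in rect
    (c,(w,h),a)=cv2.minAreaRect(xy.astype(np.float32))
                ~~~~~~~~~~~~~~~^^^^^^^^^^^^^^^^^^^^^^^
cv2.error: OpenCV(4.12.0) /io/opencv/modules/imgproc/src/convhull.cpp:143: error: (-215:Assertion failed) total >= 0 && (depth == CV_32F || depth == CV_32S) in function 'convexHull'
```

```bash
sed -i 's/minAreaRect(xy.astype/minAreaRect(np.ascontiguousarray(xy[:,:2]).astype/' h.py
cat > m.py <<'E'
from h import *
d=np.load('pics/top0.npy',allow_pickle=True).item()
P,r,c=cloud(d);Z=P[...,2]
f=d['frame'].astype(int)
m=np.zeros(Z.shape,bool);m[240:300,165:200]=True
mb=m&(Z>.03)
X=onplane(r,c,0.049);print('bar depth',rect(X[mb]),mb.sum(), np.median(Z[mb]))
for t in (40,60):
    mc=m&(f.max(2)<t); mc=comp(mc,179,270);print('bar col',t,rect(X[mc]),mc.sum())
X=onplane(r,c,0.009)
print('lid col',f[250,168],'table',f[250,215])
m[:]=0;m[225:315,150:215]=1
for t in (8,):
  ml=m&((f[...,0]-f[...,2])<t)
  ml=cv2.morphologyEx(ml.astype(np.uint8),cv2.MORPH_OPEN,np.ones((3,3)))
  ml=comp(ml,168,250);print('lid',rect(X[ml]),ml.sum(),X[ml].mean(0))
for n,(u,v),(a,b) in (('cakepan',(388,290),(365,475)),('emptypan',(376,226),(360,455))):
    m[:]=0; m[ (260 if n=='cakepan' else 195):(325 if n=='cakepan' else 255),a:b]=1
    mm=comp(m&(Z>.05),u,v);print(n,rect(onplane(r,c,.065)[mm]),rect(P[mm][:,:2]),np.median(Z[mm]),mm.sum())
m[:]=0;m[175:330,245:350]=1
mm=comp(m&(Z>.115),296,252);print('box',rect(onplane(r,c,.132)[mm]),np.median(Z[mm]))
E
python3 m.py
```

```text
bar depth (array([0.5036881 , 0.28130999]), 0.09778213500976562, 0.014921847730875015, 1.847872257232666) 228 0.04712591629088558
bar col 40 (array([0.5012086 , 0.27998507]), 0.09291218966245651, 0.017405671998858452, 1.8507362604141235) 239
bar col 60 (array([0.50242573, 0.28002441]), 0.09534774720668793, 0.017405671998858452, 1.8507362604141235) 247
lid col [140 147 152] table [140 140 130]
lid (array([0.50380838, 0.28196955]), 0.17726382613182068, 0.1134914681315422, 2.14658784866333) 2979 [0.50251236 0.28403142 0.009     ]
cakepan (array([ 0.44692284, -0.31601846]), 0.17493610084056854, 0.11005938798189163, 84.66041564941406) (array([ 0.44688609, -0.31649762]), 0.17606499791145325, 0.11051960289478302, 84.53369140625) 0.06429736982340328 1353
emptypan (array([ 0.61362255, -0.28916293]), 0.17513279616832733, 0.10785835981369019, -86.99851608276367) (array([ 0.61436915, -0.28957346]), 0.17682066559791565, 0.10985857248306274, -87.13962578773499) 0.06478820071066127 1311
box (array([ 0.53966767, -0.02052665]), 0.328020304441452, 0.199240580201149, 0.8009384274482727) 0.129702091474579
```

```bash
cat >> h.py <<'E'
def tell():
    s=readout.get_state();M=R.from_quat(s['eef_rot']).as_matrix()
    print('t',round(s['time'],3),'pos',np.round(s['eef_pos'],4),'q',np.round(s['qpos'],3),'gap',round(s['finger_gap'],4),'F',np.round(s['contact_force'],1),'tilt mrad',np.round(M[:2,0]*1e3,1),'jaw yaw',np.degrees(np.arctan2(M[1,2],M[0,2])).round(2))
    return s,M
def go(target,jawyaw=None):
    s,M=tell();dv=M.T@(np.array(target)-s['eef_pos'])
    print('shift mm',np.round(dv*1e3,1))
    if jawyaw is not None:
        # turn about tool x (down): positive turn -> yaw decreases
        y=np.degrees(np.arctan2(M[1,2],M[0,2]));print('turn',-((jawyaw-y+180)%360-180),'alt',-((jawyaw-y)%360-180))
E
python3 -c "
from h import *
s,M=tell();print(M.round(3))
go([.42,-.35,.27]);go([.5035,.281,.27])"
```

```text
t 0.15 pos [ 0.1671 -0.602   0.217 ] q [ 1.259  0.418 -0.01   1.614  0.005  1.111 -0.053] gap 0.0858 F [-0.3 -0.5  0.2] tilt mrad [-0.3  0.9] jaw yaw -74.49
[[-0.     0.964  0.267]
 [ 0.001  0.267 -0.964]
 [-1.    -0.    -0.001]]
t 0.15 pos [ 0.1671 -0.602   0.217 ] q [ 1.259  0.418 -0.01   1.614  0.005  1.111 -0.053] gap 0.0858 F [-0.3 -0.5  0.2] tilt mrad [-0.3  0.9] jaw yaw -74.49
shift mm [ -52.9  311.1 -175.2]
t 0.15 pos [ 0.1671 -0.602   0.217 ] q [ 1.259  0.418 -0.01   1.614  0.005  1.111 -0.053] gap 0.0858 F [-0.3 -0.5  0.2] tilt mrad [-0.3  0.9] jaw yaw -74.49
shift mm [ -52.3  560.3 -760.9]
```

Request:
drive_tool(
  rows="-10 36 -20 0 0; -10 40 -22 0 0; -8 40 -22 0 0; -8 40 -22 0 0; -8 40 -22 0 0; -5 40 -22 0 0; -4 40 -22 0 0; 0 36 -22 0 0; 0 0 0 -10 0; 0 0 0 -10 0; 0 0 0 -10 0; 0 0 0 -10 0",
)

```text
time: 1.65
eef_pos: [0.4212, -0.351, 0.2703]
eef_rot: [0.208, 0.676, -0.208, 0.676]
contact_force: [0.9, -0.5, 0.0]
finger_gap: 0.0855
```

```bash
python3 -c "
from h import *
go([.5035,.281,.27],91.85)"
```

```text
t 1.65 pos [ 0.4212 -0.351   0.2703] q [ 0.876  0.245 -0.282  1.735  0.073  1.172 -0.023] gap 0.0855 F [ 0.9 -0.5  0. ] tilt mrad [-0.4  0.3] jaw yaw -34.15
shift mm [ 4.000e-01  5.692e+02 -2.866e+02]
turn -126.00299228795666 alt 53.99700771204337
```

Request:
drive_tool(
  rows="0 47 -24 0 0; 0 47 -24 0 0; 0 47 -24 0 0; 0 47 -24 0 0; 0 47 -24 0 0; 0 47 -24 0 0; 0 47 -24 0 0; 0 47 -24 0 0; 0 47 -24 0 0; 0 47 -24 0 0; 0 47 -24 0 0; 0 47 -24 0 0",
)

```text
time: 3.15
eef_pos: [0.5033, 0.2784, 0.2704]
eef_rot: [0.21, 0.675, -0.21, 0.675]
contact_force: [0.9, -0.7, -0.1]
finger_gap: 0.0857
```

Request:
drive_tool(
  rows="0 0 0 -10.5 0; 0 0 0 -10.5 0; 0 0 0 -10.5 0; 0 0 0 -10.5 0; 0 0 0 -10.5 0; 0 0 0 -10.5 0; 0 0 0 -10.5 0; 0 0 0 -10.5 0; 0 0 0 -10.5 0; 0 0 0 -10.5 0; 0 0 0 -10.5 0; 0 0 0 -10.5 0",
)

```text
time: 4.65
eef_pos: [0.5032, 0.2767, 0.2703]
eef_rot: [-0.508, 0.492, 0.508, 0.492]
contact_force: [0.5, -0.2, 0.2]
finger_gap: 0.0856
```

```bash
python3 -c "
from h import *
go([.5035,.281,.15],91.85)
s,M=tell();d=optics.snapshot('wrist');np.save('pics/w1.npy',d,allow_pickle=True);np.save('pics/w1s.npy',s,allow_pickle=True)
cv2.imwrite('pics/w1.png',d['frame'][:,:,::-1])"
```

```text
t 4.65 pos [0.5032 0.2767 0.2703] q [ 0.295  0.524 -1.175  1.654  0.5    1.304  0.634] gap 0.0856 F [ 0.5 -0.2  0.2] tilt mrad [-0.3 -0.2] jaw yaw 91.85
shift mm [120.3  -0.5   4.3]
turn 0.00030065162761161446 alt -179.99969934837236
t 4.65 pos [0.5032 0.2767 0.2703] q [ 0.295  0.524 -1.175  1.654  0.5    1.304  0.634] gap 0.0856 F [ 0.5 -0.2  0.2] tilt mrad [-0.3 -0.2] jaw yaw 91.85
```

View pics/w1.png

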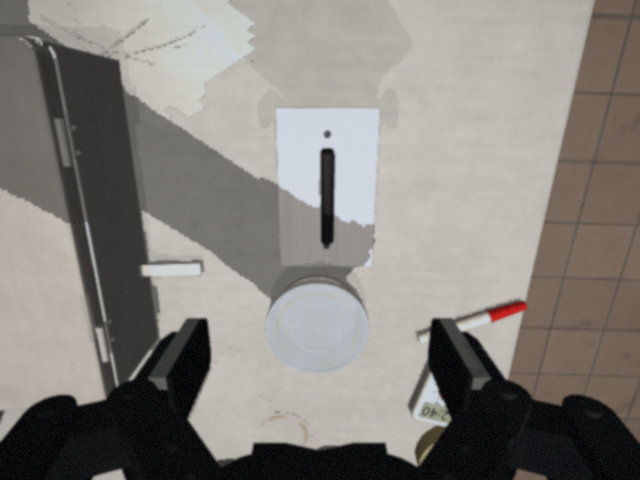

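The wrist view shows the bar at about (327,197) on the lid, with the tub at (317,325). I'll measure the bar from this view.

```bash
python3 - <<'E'
from h import *
d=np.load('pics/w1.npy',allow_pickle=True).item();s=np.load('pics/w1s.npy',allow_pickle=True).item()
P,r,c=cloud(d,wristT(d,s));print('cam',c);f=d['frame'].astype(int)
m=np.zeros(f.shape[:2],bool);m[140:260,305:350]=1
X=onplane(r,c,.049)
for t in (40,60,80):
    mc=comp(m&(f.max(2)<t),327,190);print(t,rect(X[mc]),mc.sum(),np.nanmedian(P[mc][:,2]))
mc=m&(P[...,2]>.035);print('depth',rect(X[mc]),mc.sum(),np.nanmedian(P[mc][:,2]))
m[:]=0;m[95:280,255:400]=1
print('table z',P[300,200],P[200,430],'lid',P[130,300])
ml=comp(m&(P[...,2]>.004),300,130);print('lid',rect(onplane(r,c,.009)[ml]),ml.sum())
tub=P[325,317];print(tub)
E
```

```text
cam [0.41996833 0.27444155 0.42709021]
40 (array([0.603701  , 0.28148943]), 0.8420516848564148, 0.5490475296974182, -88.16871440410614) 306604 0.0006454457958705029
60 (array([0.50288761, 0.28564686]), 0.09886260330677032, 0.010720889084041119, 1.9897295236587524) 1040 0.04896372763587423
80 (array([0.50344211, 0.28551167]), 0.09998064488172531, 0.012420129030942917, 1.9414045810699463) 1181 0.048830677877957945
depth (array([0.50168341, 0.28606477]), 0.0946286991238594, 0.013644812628626823, 1.9414044618606567) 1296 0.04874331405558996
table z [ 6.45618675e-01  1.34105325e-01 -4.18093431e-04] [0.51009632 0.40297038 0.00169935] lid [0.43860536 0.25527747 0.00825463]
lid (array([0.50259238, 0.28597999]), 0.17510700225830078, 0.1077207401394844, 1.6945642232894897) 15462
[0.65034107 0.27973744 0.04296366]
```

Request:
drive_tool(
  rows="20 0 8 0 0.2; 25 0 0 0 0.2; 25 0 0 0 0.2; 25 0 0 0 0.2; 25 0 0 0 0.2; 20 0 0 0 0.2; 0 0 0 0 0.2",
)

```text
time: 5.58
eef_pos: [0.5022, 0.2847, 0.129]
eef_rot: [-0.506, 0.494, 0.507, 0.493]
contact_force: [0.4, 1.0, -0.7]
finger_gap: 0.0685
```

```bash
python3 -c "
from h import *
go([.5028,.285,.050],91.9)
s,M=tell();d=optics.snapshot('wrist');np.save('pics/w2.npy',d,allow_pickle=True);np.save('pics/w2s.npy',s,allow_pickle=True)
cv2.imwrite('pics/w2.png',d['frame'][:,:,::-1])
P,r,c=cloud(d,wristT(d,s));f=d['frame'].astype(int)
X=onplane(r,c,.049)
m=P[...,2]>.035
m&=(abs(P[...,0]-.503)<.06)&(abs(P[...,1]-.284)<.03)&(P[...,2]<.06)
print(rect(X[m]),m.sum(),np.median(P[m][:,2]))
"
```

```text
t 5.575 pos [0.5022 0.2847 0.129 ] q [ 0.188  0.671 -1.044  1.788  0.655  1.078  0.502] gap 0.0685 F [ 0.4  1.  -0.7] tilt mrad [-2.1 -0.8] jaw yaw 91.46
shift mm [79.  -0.8  0.3]
turn -0.4440913255222654 alt 179.55590867447773
t 5.575 pos [0.5022 0.2847 0.129 ] q [ 0.188  0.671 -1.044  1.788  0.655  1.078  0.502] gap 0.0685 F [ 0.4  1.  -0.7] tilt mrad [-2.1 -0.8] jaw yaw 91.46
(array([0.50102532, 0.2856389 ]), 0.09583020210266113, 0.01375453732907772, 1.720717430114746) 2930 0.048777598393114754
```

View pics/w2.png

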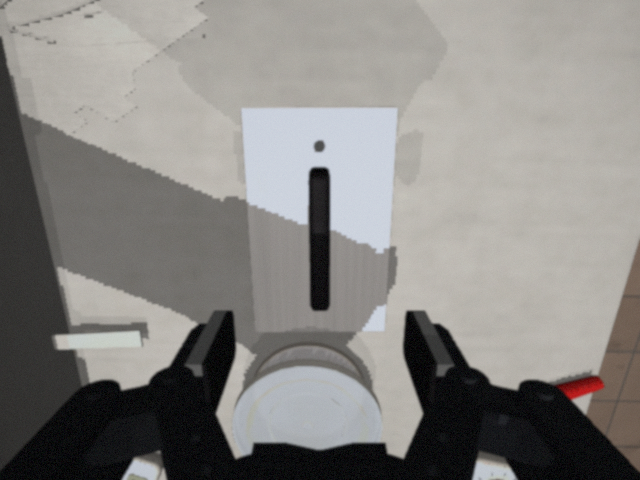

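The bar (319,238) lies centred between the fingers, so I'll descend and close.

Request:
drive_tool(
  rows="20 0 1 -0.4 0.3; 20 0 0 0 0.3; 20 0 0 0 0.3; 15 0 0 0 0.3; 4 0 0 0 0.3; 0 0 0 0 0.3; 0 0 0 0 0.3",
)

```text
time: 6.5
eef_pos: [0.5032, 0.2861, 0.0521]
eef_rot: [0.508, -0.491, -0.508, -0.492]
contact_force: [-1.0, 0.2, -0.5]
finger_gap: 0.0599
```

```bash
python3 -c "
from h import *
go([.502,.2855,.050],91.8)
d=optics.snapshot('wrist')
cv2.imwrite('pics/w3.png',d['frame'][:,:,::-1])
"
```

```text
t 6.5 pos [0.5032 0.2861 0.0521] q [ 0.127  0.765 -0.956  1.83   0.761  0.962  0.437] gap 0.0599 F [-1.   0.2 -0.5] tilt mrad [0.7 0.5] jaw yaw 91.91
shift mm [ 2.1  1.3 -0.5]
turn 0.10980559720161409 alt -179.8901944027984
```

View pics/w3.png

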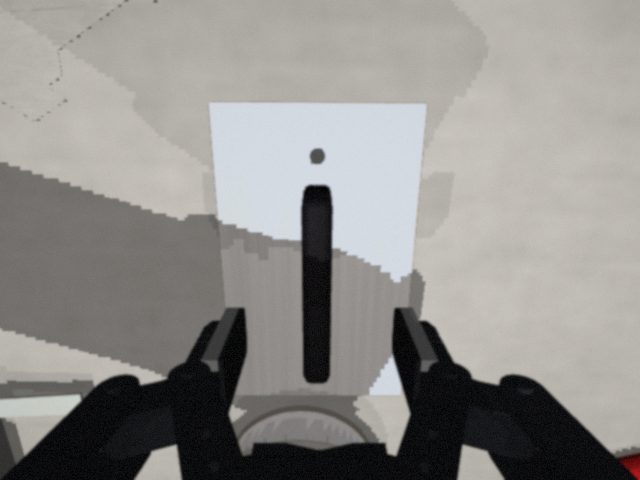

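Request:
drive_tool(
  rows="2 1 0 0 0.5; 0 0 0 0 0.7; 0 0 0 0 1; 0 0 0 0 1; 0 0 0 0 1; 0 0 0 0 1; 0 0 0 0 1",
)

```text
time: 7.42
eef_pos: [0.502, 0.2858, 0.0495]
eef_rot: [-0.508, 0.492, 0.508, 0.492]
contact_force: [-0.3, 0.2, 0.2]
finger_gap: -0.0
```

```bash
python3 -c "
from h import *
tell()
d=optics.snapshot('wrist')
cv2.imwrite('pics/w4.png',d['frame'][:,:,::-1])
"
```

```text
t 7.425 pos [0.502  0.2858 0.0495] q [ 0.125  0.767 -0.953  1.833  0.764  0.958  0.433] gap -0.0 F [-0.3  0.2  0.2] tilt mrad [-0.1  0.1] jaw yaw 91.92
```

View pics/w4.png

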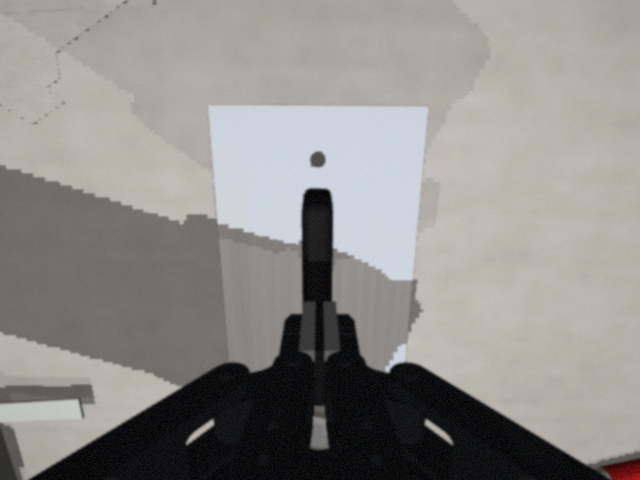

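```bash
python3 -c "
from h import *
s,M=tell()
d=optics.snapshot('wrist')
P,r,c=cloud(d,wristT(d,s))
for v in range(180,480,10): print(v,[np.round(P[v,u]*1e3).tolist() for u in (308,319,330)])
e=cv2.resize(d['frame'][250:450,200:440],None,fx=3,fy=3)
cv2.imwrite('pics/w5.png',np.clip(e[:,:,::-1].astype(float)*2,0,255).astype(np.uint8))
d=optics.snapshot('side');cv2.imwrite('pics/s5.png',cv2.resize(d['frame'][150:300,280:480],None,fx=4,fy=4)[:,:,::-1])
"
```

```text
t 7.475 pos [0.502  0.2859 0.0495] q [ 0.125  0.767 -0.954  1.833  0.764  0.958  0.433] gap -0.0003 F [-0.3  0.4  0.2] tilt mrad [-0.1  0.1] jaw yaw 91.91
180 [[452.0, 279.0, 9.0], [452.0, 285.0, 9.0], [452.0, 290.0, 9.0]]
190 [[455.0, 279.0, 19.0], [455.0, 285.0, 19.0], [456.0, 290.0, 13.0]]
200 [[456.0, 280.0, 40.0], [455.0, 285.0, 42.0], [456.0, 290.0, 37.0]]
210 [[458.0, 280.0, 48.0], [458.0, 285.0, 49.0], [458.0, 290.0, 47.0]]
220 [[463.0, 280.0, 48.0], [462.0, 285.0, 50.0], [462.0, 290.0, 49.0]]
230 [[467.0, 280.0, 49.0], [467.0, 285.0, 49.0], [467.0, 290.0, 49.0]]
240 [[471.0, 281.0, 49.0], [471.0, 285.0, 49.0], [471.0, 290.0, 48.0]]
250 [[476.0, 281.0, 48.0], [476.0, 286.0, 49.0], [476.0, 290.0, 48.0]]
260 [[481.0, 281.0, 49.0], [480.0, 286.0, 49.0], [481.0, 291.0, 47.0]]
270 [[485.0, 281.0, 49.0], [485.0, 286.0, 50.0], [486.0, 291.0, 47.0]]
280 [[491.0, 281.0, 47.0], [490.0, 286.0, 49.0], [490.0, 291.0, 48.0]]
290 [[495.0, 281.0, 49.0], [495.0, 286.0, 49.0], [495.0, 291.0, 49.0]]
300 [[500.0, 281.0, 49.0], [500.0, 286.0, 49.0], [501.0, 291.0, 48.0]]
310 [[491.0, 282.0, 75.0]
[... 516 characters left out ...]
 286.0, 101.0], [490.0, 289.0, 117.0]]
390 [[489.0, 283.0, 122.0], [506.0, 286.0, 101.0], [491.0, 289.0, 119.0]]
400 [[493.0, 283.0, 121.0], [511.0, 287.0, 101.0], [501.0, 290.0, 112.0]]
410 [[504.0, 283.0, 113.0], [608.0, 290.0, -1.0], [504.0, 290.0, 113.0]]
420 [[509.0, 283.0, 112.0], [604.0, 290.0, 12.0], [509.0, 290.0, 112.0]]
430 [[509.0, 283.0, 115.0], [602.0, 290.0, 22.0], [508.0, 290.0, 116.0]]
440 [[510.0, 283.0, 118.0], [601.0, 290.0, 30.0], [510.0, 290.0, 119.0]]
450 [[491.0, 283.0, 139.0], [492.0, 286.0, 138.0], [492.0, 289.0, 138.0]]
460 [[491.0, 284.0, 143.0], [491.0, 286.0, 142.0], [491.0, 288.0, 142.0]]
470 [[491.0, 284.0, 145.0], [491.0, 286.0, 144.0], [492.0, 288.0, 144.0]]
```

View pics/w5.png

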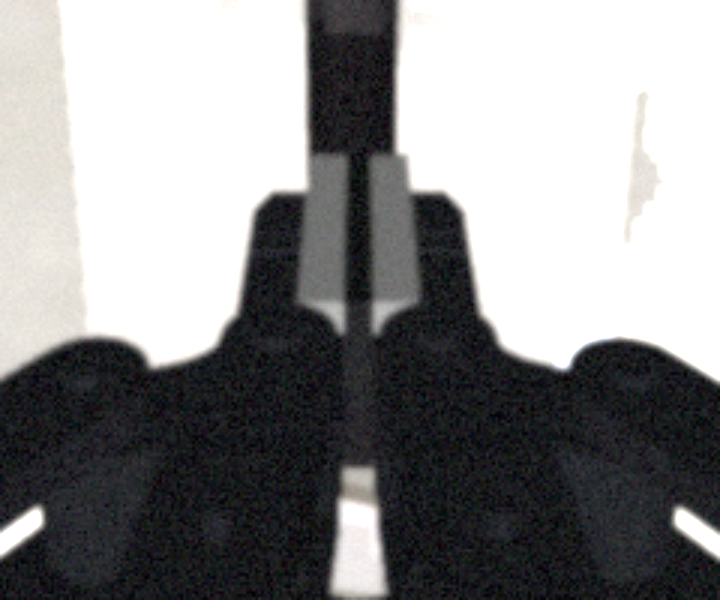

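View pics/s5.png

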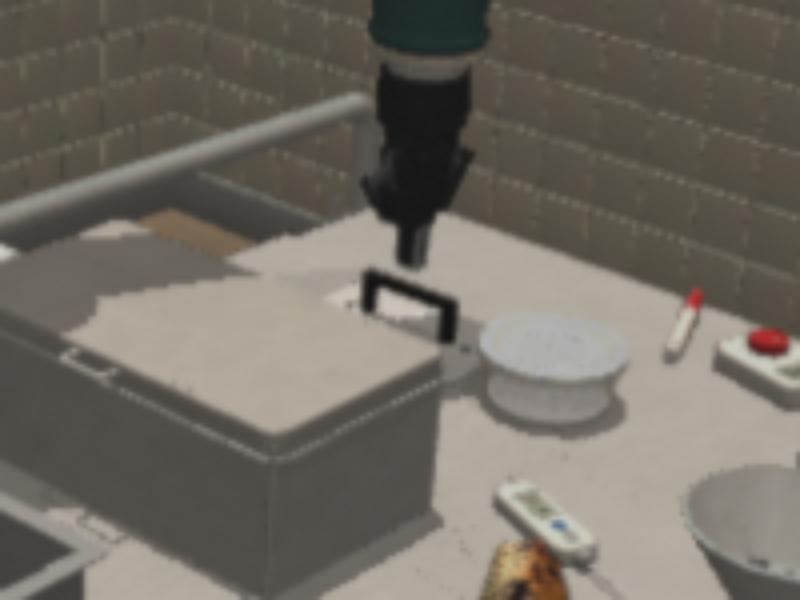

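The fingers shut above the bar. Wrist depth puts the fingertips at z≈0.071, about 47 mm behind where the given tool frame has them, and the side view agrees. The arm has not touched the lid. I'll reopen and go down by the measured amount.

Request:
drive_tool(
  rows="0 0 0 0 0.4; 0 0 0 0 0.4; 0 0 0 0 0.4; 0 0 0 0 0.4; 8 0 0 0 0.4; 10 0 0 0 0.4; 10 0 0 0 0.4; 7 0 0 0 0.4; 0 0 0 0 0.4",
)

```text
time: 8.7
eef_pos: [0.5016, 0.2858, 0.0139]
eef_rot: [-0.508, 0.492, 0.509, 0.491]
contact_force: [-0.0, 0.2, 0.4]
finger_gap: 0.0511
```

```bash
python3 -c "
from h import *
s,M=tell()
d=optics.snapshot('wrist')
P,r,c=cloud(d,wristT(d,s))
for v in range(250,400,10): print(v,[np.round(P[v,u]*1e3).tolist() for u in (220,230,240,319,400,410)])
cv2.imwrite('pics/w6.png',d['frame'][:,:,::-1])
d=optics.snapshot('side');cv2.imwrite('pics/s6.png',cv2.resize(d['frame'][170:270,340:440],None,fx=6,fy=6)[:,:,::-1])
"
```

```text
t 8.7 pos [0.5016 0.2858 0.0139] q [ 0.096  0.813 -0.909  1.844  0.814  0.908  0.4  ] gap 0.0511 F [-0.   0.2  0.4] tilt mrad [-1.  -0.2] jaw yaw 91.92
250 [[478.0, 241.0, 10.0], [478.0, 245.0, 9.0], [478.0, 250.0, 10.0], [463.0, 285.0, 49.0], [476.0, 322.0, 9.0], [476.0, 326.0, 9.0]]
260 [[483.0, 241.0, 9.0], [484.0, 245.0, 8.0], [483.0, 250.0, 9.0], [466.0, 285.0, 50.0], [480.0, 322.0, 10.0], [480.0, 327.0, 9.0]]
270 [[488.0, 241.0, 10.0], [488.0, 245.0, 9.0], [488.0, 250.0, 9.0], [470.0, 285.0, 49.0], [485.0, 323.0, 9.0], [486.0, 328.0, 8.0]]
280 [[493.0, 241.0, 10.0], [493.0, 245.0, 10.0], [493.0, 249.0, 8.0], [474.0, 285.0, 49.0], [490.0, 323.0, 9.0], [490.0, 328.0, 10.0]]
290 [[498.0, 240.0, 9.0], [498.0, 245.0, 9.0], [498.0, 249.0, 9.0], [477.0, 285.0, 49.0], [495.0, 324.0, 10.0], [495.0, 328.0, 10.0]]
300 [[503.0, 240.0, 10.0], [504.0, 244.0, 8.0], [503.0, 249.0, 10.0], [481.0, 286.0, 49.0], [500.0, 324.0, 10.0], [500.0, 329.0, 10.0]]
310 [[509.0, 240.0, 9.0], [509.0, 244.0, 9.0], [492.0, 255.0, 38.0], [485.0, 286.0, 49.0], [489.0, 317.0, 40.0], [505.0, 329.0, 10.0]]
320 [[51
[... 382 characters left out ...]
, 316.0, 60.0]]
350 [[492.0, 254.0, 65.0], [492.0, 257.0, 65.0], [492.0, 260.0, 64.0], [502.0, 286.0, 49.0], [489.0, 312.0, 66.0], [491.0, 315.0, 64.0]]
360 [[491.0, 256.0, 71.0], [493.0, 258.0, 69.0], [494.0, 261.0, 67.0], [506.0, 286.0, 50.0], [493.0, 312.0, 67.0], [491.0, 314.0, 69.0]]
370 [[490.0, 257.0, 77.0], [496.0, 258.0, 70.0], [498.0, 261.0, 67.0], [511.0, 287.0, 49.0], [495.0, 312.0, 68.0], [494.0, 315.0, 70.0]]
380 [[491.0, 258.0, 81.0], [490.0, 261.0, 82.0], [501.0, 261.0, 69.0], [515.0, 287.0, 49.0], [499.0, 312.0, 69.0], [488.0, 311.0, 82.0]]
390 [[491.0, 259.0, 85.0], [490.0, 262.0, 86.0], [503.0, 261.0, 70.0], [519.0, 287.0, 50.0], [503.0, 313.0, 69.0], [489.0, 311.0, 85.0]]
```

View pics/w6.png

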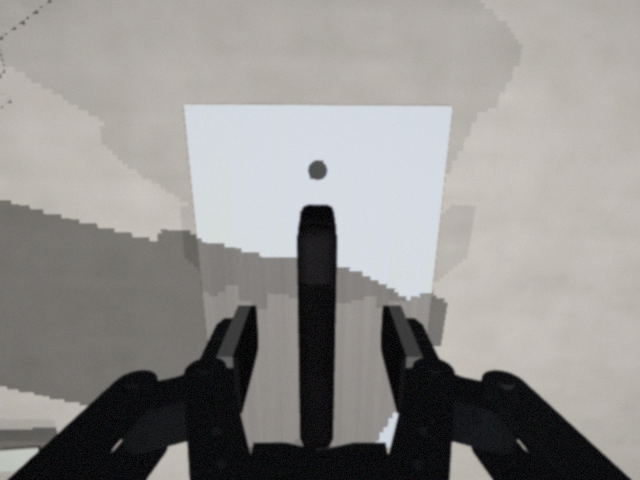

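View pics/s6.png

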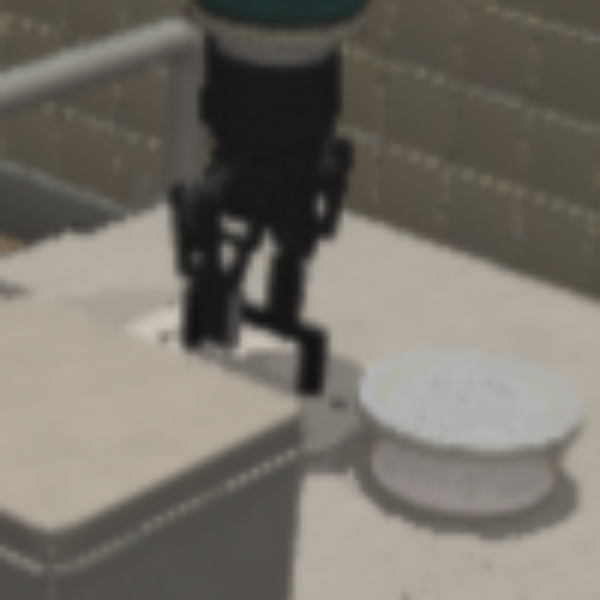

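Request:
drive_tool(
  rows="6 0 0 0 0.4; 6 0 0 0 0.4; 0 0 0 0 0.6; 0 0 0 0 0.8; 0 0 0 0 1; 0 0 0 0 1; 0 0 0 0 1; 0 0 0 0 1; 0 0 0 0 1",
)

```text
time: 9.93
eef_pos: [0.502, 0.286, 0.0027]
eef_rot: [-0.508, 0.491, 0.508, 0.492]
contact_force: [-1.0, -0.0, 4.5]
finger_gap: 0.0131
```

```bash
python3 -c "
from h import *
s,M=tell()
d=optics.snapshot('wrist')
cv2.imwrite('pics/w7.png',d['frame'][:,:,::-1])
"
```

```text
t 9.925 pos [0.502  0.286  0.0027] q [ 0.086  0.828 -0.894  1.847  0.83   0.892  0.388] gap 0.0131 F [-1.  -0.   4.5] tilt mrad [0.2 0.2] jaw yaw 91.92
```

View pics/w7.png

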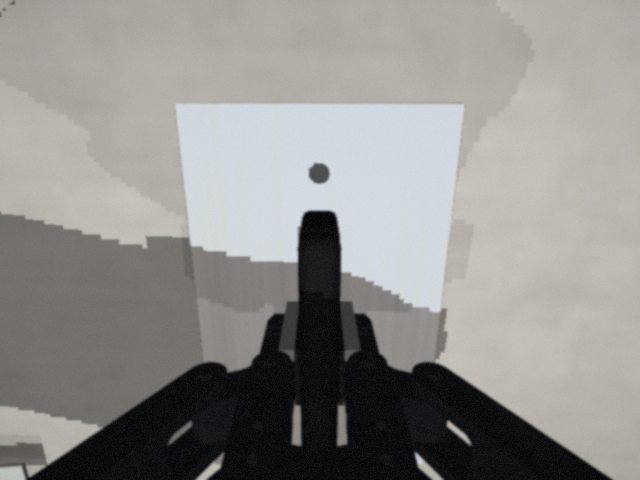

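Request:
drive_tool(
  rows="-3 0 0 0 1; -8 0 0 0 1; -15 0 0 0 1; -20 0 0 0 1; -25 0 0 0 1; -30 0 0 0 1; -30 0 0 0 1; -30 0 0 0 1; -30 0 0 0 1; -16 0 0 0 1; 0 0 0 0 1",
)

```text
time: 11.35
eef_pos: [0.5022, 0.2859, 0.2105]
eef_rot: [0.509, -0.491, -0.508, -0.492]
contact_force: [-0.5, 0.2, -2.3]
finger_gap: 0.0134
```

```bash
python3 -c "
from h import *
s,M=tell()
d=optics.snapshot('wrist')
cv2.imwrite('pics/w8.png',d['frame'][:,:,::-1])
d=optics.snapshot('side');cv2.imwrite('pics/s8.png',cv2.resize(d['frame'][120:280,260:460],None,fx=3,fy=3)[:,:,::-1])
go([.53,-.02,.21])
"
```

```text
t 11.35 pos [0.5022 0.2859 0.2105] q [ 0.242  0.584 -1.124  1.717  0.562  1.205  0.575] gap 0.0134 F [-0.5  0.2 -2.3] tilt mrad [1.6 0.4] jaw yaw 91.9
t 11.45 pos [0.5017 0.2854 0.2088] q [ 0.241  0.586 -1.123  1.719  0.563  1.204  0.575] gap 0.0137 F [ 0.5  0.7 -1.1] tilt mrad [-0.7 -0.6] jaw yaw 91.91
shift mm [  -1.1  -18.1 -306.2]
```

View pics/w8.png

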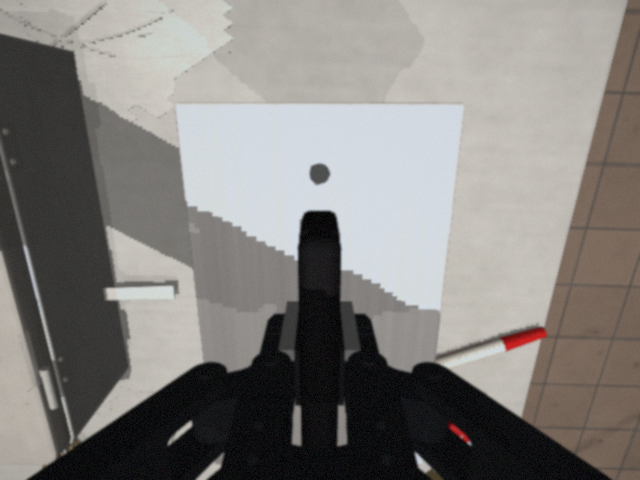

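View pics/s8.png

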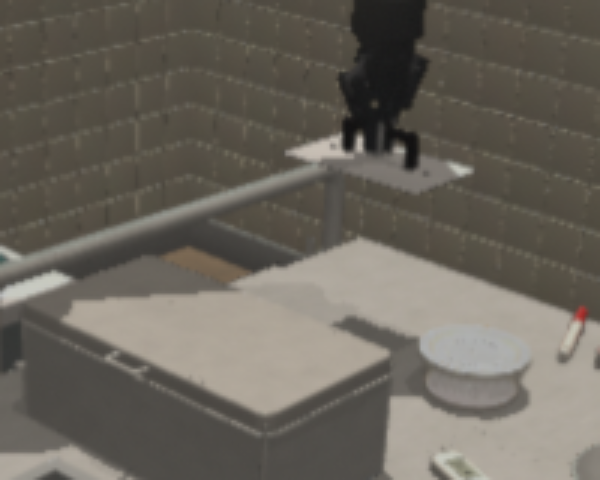

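The lid is held in the same image position as before the lift, at (320,200), with its underside about 0.206 m up. I'll carry it over the box.

Request:
drive_tool(
  rows="0 0 -12 0 1; 0 2 -25 0 1; 0 3 -38 0 1; 0 3 -45 0 1; 0 3 -45 0 1; 0 3 -45 0 1; 0 3 -45 0 1; 0 3 -45 0 1; 0 3 -40 0 1; 0 3 -30 0 1; 0 2 -20 0 1; 0 0 -10 0 1",
)

```text
time: 12.95
eef_pos: [0.4866, -0.1164, 0.2089]
eef_rot: [-0.507, 0.492, 0.508, 0.492]
contact_force: [-1.4, 0.0, -1.0]
finger_gap: 0.0129
```

```bash
python3 -c "
from h import *
go([.447,-.316,.20],-5.4)
"
```

```text
t 12.95 pos [ 0.4866 -0.1164  0.2089] q [ 1.14   0.44  -1.198  1.9    0.457  1.117  1.367] gap 0.0129 F [-1.4  0.  -1. ] tilt mrad [-1.1  0.3] jaw yaw 91.81
shift mm [   8.8   45.9 -198.3]
turn 97.21378069694514 alt -82.78621930305485
```

Request:
drive_tool(
  rows="0 0 0 5 1; 0 0 0 9 1; 0 0 0 9 1; 0 0 0 9 1; 0 0 0 9 1; 0 0 0 9 1; 0 0 0 9 1; 0 0 0 9 1; 0 0 0 9 1; 0 0 0 9 1; 0 0 0 8 1; 0 0 0 3 1",
)

```text
time: 14.45
eef_pos: [0.4871, -0.1144, 0.2092]
eef_rot: [0.032, 0.707, -0.032, 0.706]
contact_force: [0.7, -0.3, -2.2]
finger_gap: 0.0134
```

```bash
python3 -c "
from h import *
go([.447,-.316,.20],-5.4)
"
```

```text
t 14.45 pos [ 0.4871 -0.1144  0.2092] q [ 0.875  0.295 -0.826  1.906  0.249  1.047 -0.146] gap 0.0134 F [ 0.7 -0.3 -2.2] tilt mrad [-0.5  0.2] jaw yaw -5.22
shift mm [   9.2 -204.4  -21.6]
turn 0.18265545391452065 alt -179.81734454608545
```

```bash
python3 -c "
from h import *
s,M=tell();d=optics.snapshot('wrist');np.save('pics/w9.npy',d,allow_pickle=True);np.save('pics/w9s.npy',s,allow_pickle=True)
cv2.imwrite('pics/w9.png',d['frame'][:,:,::-1])"
```

```text
t 14.45 pos [ 0.4871 -0.1144  0.2092] q [ 0.875  0.295 -0.826  1.906  0.249  1.047 -0.146] gap 0.0134 F [ 0.7 -0.3 -2.2] tilt mrad [-0.5  0.2] jaw yaw -5.22
```

View pics/w9.png

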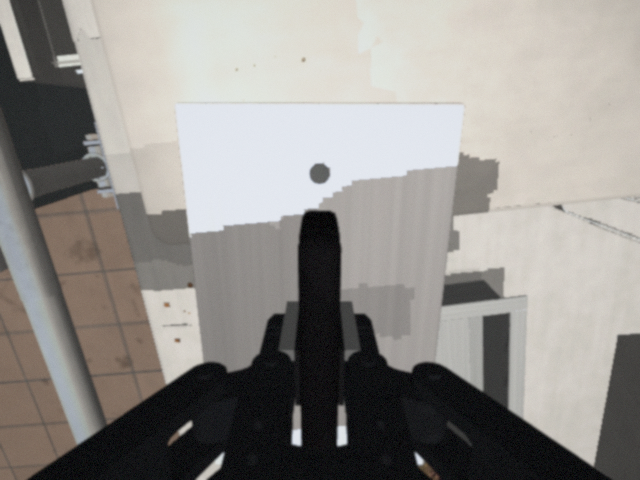

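Request:
drive_tool(
  rows="0 -10 -2 0.2 1; 0 -20 -2 0 1; 0 -30 -3 0 1; 0 -35 -4 0 1; 0 -35 -4 0 1; 0 -30 -3 0 1; 0 -22 -2 0 1; 0 -14 -1 0 1; 0 -6 -1 0 1; 0 0 0 0 1; 0 0 0 0 1",
)

```text
time: 15.88
eef_pos: [0.4472, -0.3132, 0.2096]
eef_rot: [0.032, 0.706, -0.032, 0.706]
contact_force: [0.0, 0.5, -1.5]
finger_gap: 0.0126
```

```bash
cat > t.py <<'E'
from h import *
import sys
n=sys.argv[1]
s,M=tell();off=s['eef_pos'][2]
for nm in ('top','side'):
    d=optics.snapshot(nm);np.save(f'pics/{nm}{n}.npy',d,allow_pickle=True)
    cv2.imwrite(f'pics/{nm}{n}.png',d['frame'][:,:,::-1])
    if nm=='top':
        e=cv2.resize(d['frame'][190:340,340:500],None,fx=4,fy=4,interpolation=cv2.INTER_CUBIC);cv2.imwrite(f'pics/topc{n}.png',e[:,:,::-1])
    else: 
        e=cv2.resize(d['frame'][200:350,150:330],None,fx=4,fy=4,interpolation=cv2.INTER_CUBIC);cv2.imwrite(f'pics/sidec{n}.png',e[:,:,::-1])
E
python3 t.py 10
```

```text
t 15.875 pos [ 0.4472 -0.3132  0.2096] q [ 1.143  0.366 -0.726  1.802  0.273  1.077  0.228] gap 0.0126 F [ 0.   0.5 -1.5] tilt mrad [0.1 0.1] jaw yaw -5.21
```

View pics/topc10.png

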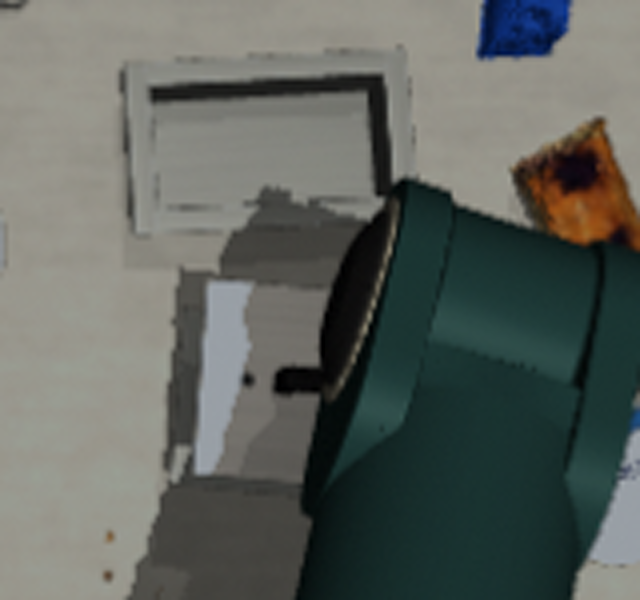

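View pics/sidec10.png

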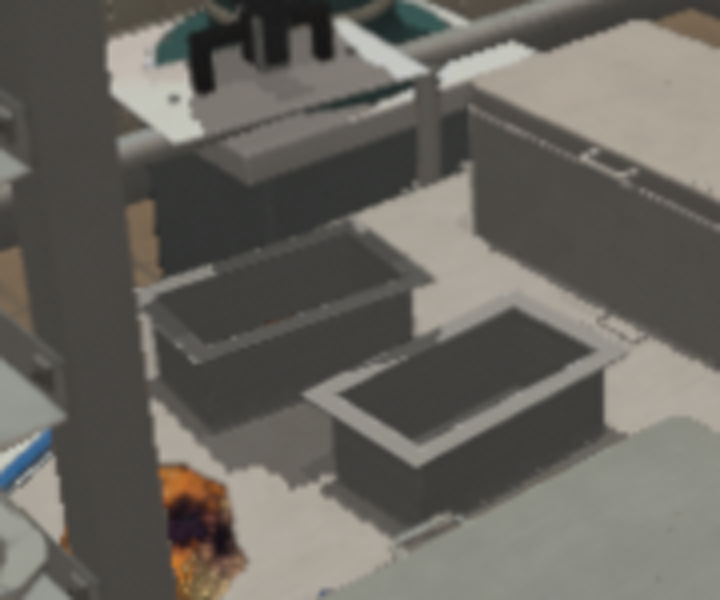

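```bash
cat >> h.py <<'E'
def px(d,uv,h):
    K=d['intrinsics'];q=cv2.undistortPoints(np.array(uv,float).reshape(-1,1,2),K,np.array([float(d['k1']),0,0,0.])).reshape(-1,2)
    Rm=cv2.Rodrigues(np.array(d['rvec'],float))[0];t=np.array(d['tvec'],float).ravel()
    c=-Rm.T@t;r=np.c_[q,np.ones(len(q))]@Rm
    return c+r*((h-c[2])/r[:,2])[:,None]
E
python3 - <<'E'
from h import *
d=np.load('pics/side10.npy',allow_pickle=True).item()
P,r,c=cloud(d);Z=P[...,2];print(c)
X=onplane(r,c,.065)
for n,cx,cy in (('cake',.447,-.316),('empty',.6137,-.2892)):
    m=(abs(Z-.065)<.008)&(abs(P[...,0]-cx)<.075)&(abs(P[...,1]-cy)<.11)
    print(n,rect(X[m]),rect(P[m]),m.sum(),np.median(Z[m]))
uv=np.array([(208,358),(140,297),(433,278),(348,228)])/4.+[150,200]
Q=px(d,uv,.065);print(Q.round(4),np.linalg.norm(Q[0]-Q[2]),np.linalg.norm(Q[0]-Q[1]))
print('diag centre of R and L',(Q[1]+Q[2])/2,(Q[0]+Q[3])/2)
# lid in side: z about
m=(Z>.2)&(Z<.24)&(abs(P[...,0]-.447)<.09)&(abs(P[...,1]+.313)<.12)
print('lid',rect(P[m]),m.sum(),np.median(Z[m]))
i=np.argwhere(m);print(i.min(0),i.max(0))
A=np.c_[P[m][:,:2]-[.447,-.313],np.ones(m.sum())]
k=abs(Z[m]-np.median(Z[m]))<.006
print('plane slopes',np.linalg.lstsq(A[k],Z[m][k],rcond=None)[0])
E
```

```text
[ 1.42830003 -0.90714654  0.71430918]
cake (array([ 0.4518474 , -0.32146138]), 0.17650073766708374, 0.11033974587917328, 84.68254089355469) (array([ 0.44881892, -0.31868124]), 0.17842735350131989, 0.1159462183713913, 85.02232360839844) 682 0.06255456522243746
empty (array([ 0.61616284, -0.29343334]), 0.17621538043022156, 0.10941778868436813, -86.58530855178833) (array([ 0.61262679, -0.29081357]), 0.17872418463230133, 0.11265707015991211, -86.73408222198486) 852 0.06285573803712224
[[ 0.4983 -0.4035  0.065 ]
 [ 0.4047 -0.3969  0.065 ]
 [ 0.5127 -0.2402  0.065 ]
 [ 0.4182 -0.2416  0.065 ]] 0.16393558336565722 0.09384136568935786
diag centre of R and L [ 0.45869219 -0.31854629  0.065     ] [ 0.45821917 -0.32251142  0.065     ]
lid (array([ 0.44890618, -0.31681332]), 0.176162987947464, 0.11203116923570633, 83.63837432861328) 1230 0.21477085525523512
[204 178] [235 256]
plane slopes [-0.00296986  0.00125045  0.21461922]
```

```bash
python3 - <<'E'
from h import *
d=np.load('pics/top10.npy',allow_pickle=True).item()
P,r,c=cloud(d);Z=P[...,2]
# lid plate top = TCP z .2096+.0403-.034
h=.2096+.0403-.034
m=(abs(Z-h)<.012)&(abs(P[...,0]-.447)<.09)&(abs(P[...,1]+.313)<.12)
print('lid',rect(P[m]),rect(onplane(r,c,h)[m]),m.sum(),np.median(Z[m]),h)
# visible +y end: long edges
X=onplane(r,c,h)[m]
print(X.min(0),X.max(0))
E
```

```text
lid (array([ 0.45332944, -0.26095709]), 0.11099131405353546, 0.06748104095458984, -5.816497802734375) (array([ 0.45263872, -0.26098603]), 0.10976246744394302, 0.06743323057889938, -5.191337585449219) 1368 0.21528805391215433 0.2159
[ 0.39731924 -0.29908725  0.2159    ] [ 0.50997237 -0.22443172  0.2159    ]
```

Lid and pan agree to about 2 mm in both views, and the lid looks level. I'll descend to just above the final height and check again.

Request:
drive_tool(
  rows="5 -1.4 -0.4 0 1; 12 0 0 0 1; 18 0 0 0 1; 20 0 0 0 1; 20 0 0 0 1; 16 0 0 0 1; 12 0 0 0 1; 8 0 0 0 1; 5 0 0 0 1; 4 0 0 0 1; 3 0 0 0 1; 0 0 0 0 1",
)

```text
time: 17.48
eef_pos: [0.4463, -0.3154, 0.0864]
eef_rot: [0.033, 0.706, -0.033, 0.706]
contact_force: [0.4, 0.4, -2.0]
finger_gap: 0.0128
```

```bash
python3 t.py 11; cat > l.py <<'E'
from h import *
import sys
n=sys.argv[1];z=float(sys.argv[2])
go([.4468,-.3146,.0767],-5.3)
h=z+.0403-.034
for nm in('top','side'):
    d=np.load(f'pics/{nm}{n}.npy',allow_pickle=True).item()
    P,r,c=cloud(d);Z=P[...,2]
    m=(abs(Z-h)<.008)&(abs(P[...,0]-.447)<.09)&(abs(P[...,1]+.313)<.12)
    print(nm,'lid',rect(P[m]),m.sum(),np.median(Z[m]),h)
E
python3 l.py 11 .0867
```

```text
t 17.475 pos [ 0.4463 -0.3154  0.0864] q [ 1.069  0.526 -0.645  1.901  0.414  0.85   0.118] gap 0.0128 F [ 0.4  0.4 -2. ] tilt mrad [-0.1  0. ] jaw yaw -5.28
t 17.575 pos [ 0.4464 -0.3154  0.0866] q [ 1.069  0.526 -0.645  1.901  0.413  0.85   0.118] gap 0.0129 F [-0.1  0.2 -1.7] tilt mrad [ 0.1 -0.1] jaw yaw -5.29
shift mm [9.9 0.8 0.3]
turn 0.01286350354959609 alt -179.98713649645043
top lid (array([ 0.45233864, -0.26327342]), 0.11067637801170349, 0.0684472918510437, -4.976921081542969) 1137 0.0920391699632288 0.093
side lid (array([ 0.45053723, -0.31952354]), 0.17616811394691467, 0.11125947535037994, 83.2960205078125) 1163 0.09110921117750104 0.093
```

View pics/topc11.png

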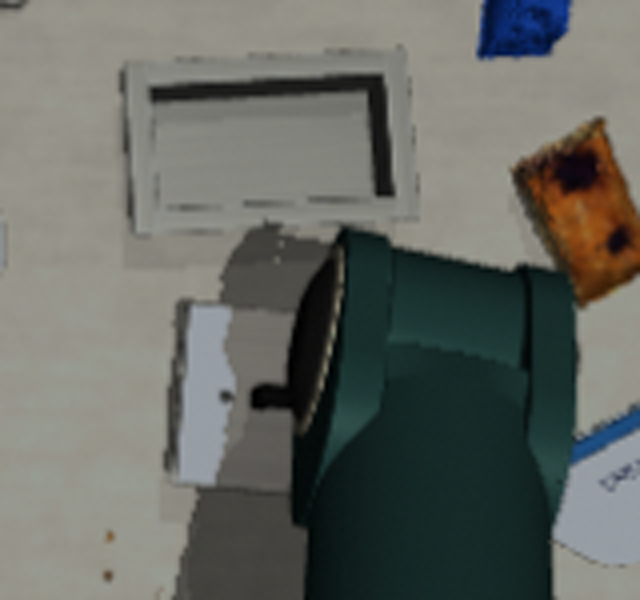

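View pics/sidec11.png

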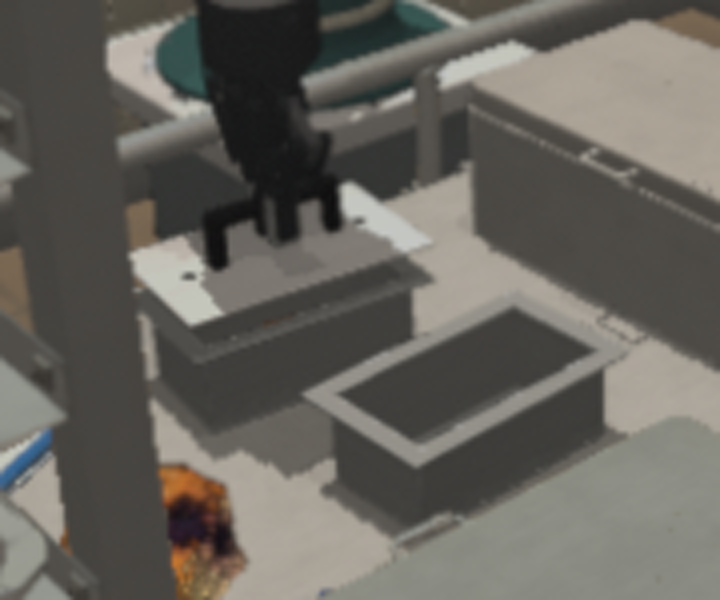

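Request:
drive_tool(
  rows="3 0.4 0.2 0 1; 4 0 0 0 1; 2 0 0 0 1; 0.8 0 0 0 1; 0 0 0 0 1; 0 0 0 0 1; 0 0 0 0 1",
)

```text
time: 18.45
eef_pos: [0.4466, -0.315, 0.0767]
eef_rot: [0.033, 0.706, -0.033, 0.706]
contact_force: [0.5, 1.0, -1.8]
finger_gap: 0.0133
```

```bash
python3 t.py 12; python3 l.py 12 .0767; python3 - <<'E'
from h import *
s,M=tell();d=optics.snapshot('wrist');cv2.imwrite('pics/w12.png',d['frame'][:,:,::-1])
a=np.load('pics/top0.npy',allow_pickle=True).item()['frame'].astype(int);b=np.load('pics/top12.npy',allow_pickle=True).item();
P,r,c=cloud(b);Z=P[...,2];m=np.zeros(Z.shape,bool);m[195:246,360:455]=1
print('empty',rect(P[comp(m&(Z>.05),376,226)]))
m[:]=0;m[175:330,245:350]=1;print('box',rect(onplane(r,c,.132)[comp(m&(Z>.115),296,252)]))
m[:]=0;m[180:240,150:215]=1;k=m&(Z>.035)
A=np.load('pics/top0.npy',allow_pickle=True).item();P0=cloud(A)[0];k0=m&(P0[...,2]>.035)
print('tub',P[k].mean(0),P0[k0].mean(0))
# side: cake pan below lid, compare rim/wall in crop before/after
x=np.load('pics/side10.npy',allow_pickle=True).item()['frame'].astype(int);y=np.load('pics/side12.npy',allow_pickle=True).item()['frame'].astype(int)
print('side diff pan wall',abs(x-y)[288:310,188:258].mean(), abs(x-y)[290:330,240:310].mean())
E
```

```text
t 18.45 pos [ 0.4466 -0.315   0.0767] q [ 1.061  0.54  -0.636  1.906  0.426  0.832  0.108] gap 0.0133 F [ 0.5  1.  -1.8] tilt mrad [ 0.1 -0. ] jaw yaw -5.28
t 18.55 pos [ 0.4466 -0.315   0.0767] q [ 1.061  0.54  -0.636  1.906  0.426  0.832  0.107] gap 0.0128 F [ 0.   0.5 -2.2] tilt mrad [-0.  0.] jaw yaw -5.29
shift mm [0.  0.4 0.2]
turn 0.009258454405653538 alt -179.99074154559435
top lid (array([ 0.45232731, -0.26346296]), 0.1101405993103981, 0.068867027759552, -5.468605041503906) 1129 0.08255661835762829 0.083
side lid (array([ 0.44987181, -0.31842586]), 0.17729337513446808, 0.11334726959466934, 82.4064712524414) 1163 0.08112437698872821 0.083
t 18.55 pos [ 0.4466 -0.315   0.0767] q [ 1.061  0.54  -0.636  1.906  0.426  0.832  0.107] gap 0.0128 F [ 0.   0.5 -2.2] tilt mrad [-0.  0.] jaw yaw -5.29
empty (array([ 0.6140449 , -0.28966886]), 0.17651255428791046, 0.10879949480295181, -87.21448254585266)
box (array([ 0.53940487, -0.02053032]), 0.32854601740837097, 0.199240580201149, 0.8009384274482727)
tub [0.6550294  0.27880254 0.04597934] [0.65517518 0.27888677 0.04577581]
side diff pan wall 1.9551948051948052 0.9930952380952381
```

View pics/sidec12.png

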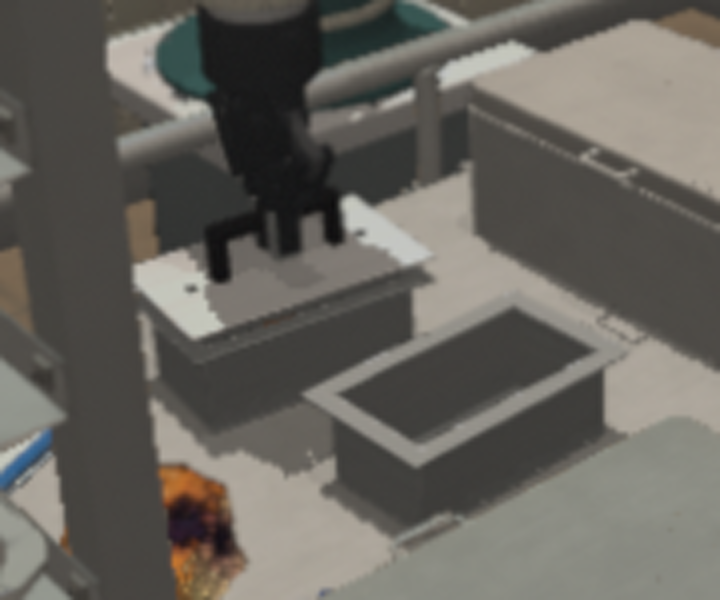

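View pics/w12.png

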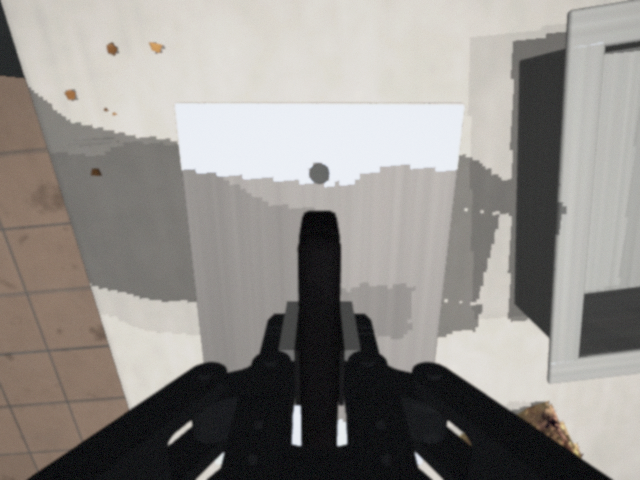

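```bash
python3 -c "
from h import *
print(order.finish_job())"
```

```text
the job is handed in; nothing more can be done
None
```

The job is handed in with the lid still gripped and held over the cake pan, at about 18.6 s on the robot's clock.

**What I did:** I gripped the lid by its bar and lifted it straight up. I carried it over the top of the utensil box with roughly 70 mm to spare, turned it 97° and lowered it over the cake pan.

**Last checks:**
- **Height:** the flange is 15 mm above the rim by the arm's reading. Camera depth gave 15 to 16 mm.
- **Level and square:** the tool's tilt reads under 0.2 mrad. The lid's yaw is 84.7° against the pan's measured 84.5° to 85.0°, and the centres agree within about 2 mm.
- **Side camera yaw:** its depth rectangle put the lid's yaw at 82.4°. That rectangle is coarse and partly hidden by the gripper, so I trusted the arm and top-camera values instead.
- **Contact and grip:** the only load on the wrist is the lid's weight, about 2 N, so the lid shows no sign of touching the pan. It has not slipped in the grip in the wrist view.
- **Other objects:** the empty pan, box and tub measure where they were at the start. The cake pan looks unmoved in the side view. I did not check the cake itself at the end, because the lid and arm hide it.

**What went wrong or disagreed:**
- **First grasp:** the fingers shut in the air above the bar, because the real fingertips stand about 47 mm farther back than the tool frame says. I reopened, went down by the amount measured in the images, and gripped. Nothing was disturbed.
- **Cameras:** the top and wrist cameras differed by about 4 mm in y at the lid. I made the final alignment by comparing lid and pan within the same camera.

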